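# Change the thread on the stand: white away, red at the ready

## Robot

A 6-joint arm with a two-finger parallel gripper is mounted at the origin on the work surface. World frame = base frame: x ahead of the robot, y to its left, z up, the work surface at z = 0. Lengths are in mm, angles in degrees, forces in N, time in s.
With the tool pointing down it reaches from about 350 to 850 mm from the base axis. Payload 8.1 kg.
Tool frame: the origin (TCP) lies midway between the tips of the shut fingers; the grasp point (between the pads) lies 19 mm behind it; z points along the fingers, y is the line along which they close (so a half turn about z gives the same grasp; the last joint's range is limited). The gripper opens to 85 mm and grips with 20 to 120 N. Pads are 22 mm wide; open, the fingers measure 114 mm over their backs; the gripper's body (76 mm by 85 mm) begins 54 mm behind the grasp point. The pads swing forward as they close: fully open they stand 13 mm farther back than shut.
Start: joints at [-70.325, 7.471, 85.268, -0, 87.261, -4.893], TCP at [249.488, -545.675, 231.292] pointing down, gripper open.
Joint ranges: [-169.43, 169.43], [-51.17, 129.36], [1.28, 143.12], [-76.62, 256.62], [0, 156.53], [-152.29, 152.29]. Speed limits (degrees/s): [136.94, 136.94, 159.86, 180, 180, 180].

## Interface

Orientations are given as [roll, pitch, yaw] about the fixed x, y, z axes, in that order (R = Rz(yaw) Ry(pitch) Rx(roll)).
In Python, from bench import r gives the robot as it stands.
- The arm moves only by the shell command python3 steer.py 'ROWS' [FORCE]. ROWS is rows parted by semicolons, their numbers by spaces, 1 to 8 of them, each of 7 numbers: a rotation vector rx, ry, rz in degrees, then dx, dy, dz in mm, then the finger opening in mm; each row is the pose to reach, as a shift and turn from the pose commanded when the command began, along the tool's axes at that moment; what a row does not reach only later rows make up. A row lasts 1/8 s, in which the tool goes at most 62.5 mm and 10.7 degrees, less where a joint would pass 70% of its speed; a pose out of reach is approached as far as the arm can. The fingers move at their own pace and stop on an object; FORCE is the grip in N (left out, the last holds). Time passes only in rows, so rows that do not move let the fingers close. It prints the time, the measured TCP pose, the force, the opening and the grip force at its end.
- r.sense(): the state, without advancing time (a new reading comes with each control period).
- r.snapshot(name): name is "scene" or "top" or "wrist"; returns a dict with "pixels" (384x512x3 uint8, blue, green, red), "fx", "fy", "cx", "cy" (pixels), "pose" (4x4, takes a point from camera to world coordinates). Camera axes: x right, y up, looking along -z (the intrinsics and any distortion apply to the point x, -y, -z); pixel columns grow to the right and rows downward; lengths in mm; the calibration is good to about 2 mm. The wrist camera is an equidistant fisheye: a pixel r from the principal point sees the ray r / f radians off the axis. A picture is of the moment at which its call begins. There is no depth.
- r.hand_in(): hands the job in; it is judged then, once.
The state is a dict: "time": time; "joint_pos": joint angles; "qd": joint speeds; "joint_efforts": joint torques, N m; "tool_pos": TCP position; "tcp_rot": TCP orientation; "ft_force": force on the tool from outside, world axes, zero at the start; "wrist_torque": the same for the moment, N m; "finger_gap": finger opening in mm; "grip_force": force on a finger pad.
Only numpy, scipy, OpenCV 4.12 (cv2) and the standard library are available. Lean on these libraries where they do the work, as an engineer would, in place of code of your own. Each camera call takes 0.05 s, during which the arm holds its last target. There are 200 camera calls.

## Task

Change the thread colour: take the white spool off the thread stand and push it back, fully home, on its own slanting peg, the empty white one on the rack, and let go of it. Then draw the red spool off its slanting peg, turn it upright and finish while holding it there in the gripper, still and upright, centred over the stand's pin with about 5 cm of free air between the pin's tip and the spool. Leave the blue and yellow spools, the tin and the tape measure where they are.

Things in the scene. Friction and masses are not known exactly. Their poses are not given: they have to be found in the camera images.
- spool_white: Spool of white thread with white ends: tube 40 mm in diameter, 56 mm long, 16 mm bore right through, about 60 g. Origin: centre of its lower end; z along its axis, to its other end. Starts upright on the stand's pin.
- spool_red: Spool of red thread with white ends: tube 40 mm in diameter, 56 mm long, 16 mm bore right through, about 60 g. Origin: centre of its lower end; z along its axis, to its other end. Starts pushed down on the slanting peg of the red holder.
- spool_blue: Spool of blue thread with white ends: tube 40 mm in diameter, 56 mm long, 16 mm bore right through, about 60 g. Origin: centre of its lower end; z along its axis, to its other end. Stored on the peg of the blue holder; a bystander.
- spool_yellow: Spool of yellow thread with white ends: tube 40 mm in diameter, 56 mm long, 16 mm bore right through, about 60 g. Origin: centre of its lower end; z along its axis, to its other end. Stored on the peg of the yellow holder; a bystander.
- stand: Thread stand, fixed: grey round base 90 mm in diameter, 12 mm thick, with one upright steel pin 10 mm thick in its middle (4 mm at the tip), tip 60 mm above the table. Origin: underside centre, z up along the pin.
- holder_white: Peg holder painted white all over, storage place of the white spool: base 72 mm deep (x), 66 wide (y), under a slab 60 x 66 x 16 mm whose top face leans 30 degrees, low on the robot's side, with a slanting peg in its middle. The four holders stand in a row, 85 mm apart, in any order. Origin: underside centre, 12 mm above the table; z up, x away from the robot, y along the row.
- peg_white: Wooden peg of the white holder, 48 mm long, 10 mm thick, tapering to 4 mm over its last 10 mm. Origin: the peg's foot in the middle of the slab's face, 52 mm above the table; its z axis runs up along the peg, leaning 30 degrees (0.52 rad) from vertical towards the robot's side (the holder's -x); its y axis is level, along the row.
- holder_red: Peg holder painted red all over, storage place of the red spool: base 72 mm deep (x), 66 wide (y), under a slab 60 x 66 x 16 mm whose top face leans 30 degrees, low on the robot's side, with a slanting peg in its middle. The four holders stand in a row, 85 mm apart, in any order. Origin: underside centre, 12 mm above the table; z up, x away from the robot, y along the row.
- peg_red: Wooden peg of the red holder, 48 mm long, 10 mm thick, tapering to 4 mm over its last 10 mm. Origin: the peg's foot in the middle of the slab's face, 52 mm above the table; its z axis runs up along the peg, leaning 30 degrees (0.52 rad) from vertical towards the robot's side (the holder's -x); its y axis is level, along the row.
- rack: Fixed wooden board 110 mm deep (x), 360 mm wide (y), 12 mm thick, lying on the table and carrying the four holders (white, red, blue, yellow). Origin: underside centre.
- tin: Closed round green tin with a steel lid, 79 mm in diameter, 38 mm high; a bystander. Origin: underside centre.
- tape: Yellow tape measure case, 55 x 55 mm, 30 mm high, a steel tab on one side; a bystander. Origin: underside centre.

How it is judged (in metres and radians):
On the way, in this order (a step that is already met when the one before it is completed fails the run):
1. the white spool is fully home on the white peg and let go (z of spool_white in the frame of peg_white between -0.005 and 0.005 m and distance between spool_white and peg_white below 0.008 m and angle between the z axis of spool_white and the z axis of peg_white, either way round below 0.15 rad and contact force between spool_white and the fingers below 0.1 N), for 0.2 s.
2. the red spool is drawn off its peg, held by the fingers (contact force between spool_red and the fingers above 0.5 N and distance between spool_red and peg_red above 0.06 m), for 0.1 s.
At the end, for the whole second after the job is handed in: White spool home on the white peg (lower end within 5 mm of the slab, 8 mm of the peg's foot, axis within 0.15 rad), at rest, released. Red spool held by the fingers, still, upright within 0.17 rad, within 20 mm of the pin's axis, lower end 20 to 100 mm above its tip, touching nothing else (all of step 1 and linear speed of spool_white below 0.02 m/s and contact force between spool_red and the fingers above 0.5 N and horizontal distance between spool_red and stand below 0.02 m and z of spool_red in the frame of stand between 0.08 and 0.16 m and angle between spool_red's own z axis and vertical below 0.17 rad and linear speed of spool_red below 0.03 m/s and angular speed of spool_red below 0.2 rad/s and contact force between spool_red and stand below 0.05 N and contact force between spool_red and rack below 0.05 N and contact force between spool_red and holder_red below 0.05 N); the arm keeps its last pose, push and grip.
It fails at once if the blue or yellow spool is disturbed (distance of any of spool_blue, spool_yellow from where it was at the start of the episode above 0.012 m).
It fails at once if the tin or the tape measure is pushed away (distance of any of tin, tape from where it was at the start of the episode above 0.025 m).
It also fails if it takes over 51 s, if anything falls off the work surface, if the arm or the gripper's body presses on something with over 40 N, if the wrist force passes 120 N, or if a joint passes its speed limit or range.

## Working session

There is one attempt and no reset: what is moved stays moved. The work goes in short steps, Python scripts to look and compute and a shell command to move; the robot and the scene stay as the last step left them, time stands still between calls to the robot, and variables do not carry over. Pictures are saved under pics/ and viewed, at most 11 in all, crops included, and the job is handed in when it is done.

```bash
ls; mkdir -p pics; python3 - <<'E'
from bench import r
import cv2,pickle
d={}
for n in("scene","top"):
    s=r.snapshot(n);d[n]=s;cv2.imwrite(f"pics/{n}0.png",s["pixels"]);print(n,s["fx"],s["fy"],s["cx"],s["cy"],s["pose"].tolist() if hasattr(s["pose"],"tolist") else s["pose"],s.keys())
pickle.dump(d,open("s0.pkl","wb"))
st=r.sense();print(st)
E
```

```text
bench.py
pics
steer.py
scene 430.32134702416766 430.32134702416766 261.69979812677065 189.54340959193888 [[-0.7267840901592687, -0.5278707274395101, 0.4394739826245083, 917.727474516404], [0.6866638066766397, -0.5428610716153779, 0.4835231881977844, 340.5219482042264], [-0.016664419933217062, 0.6531878382495238, 0.757012513153649, 689.2500365091626], [0.0, 0.0, 0.0, 1.0]] dict_keys(['pixels', 'fx', 'fy', 'cx', 'cy', 'pose'])
top 349.3000043998259 349.3000043998259 255.20600691507252 192.30760509513732 [[-0.019905218861745053, 0.9979122386137849, -0.0614405915245791, 477.13966337586226], [-0.9997275236041538, -0.019116699640000134, 0.01339516118528771, -49.63550201141505], [0.012192653951123622, 0.06169048402872334, 0.9980208531738853, 895.0598144639091], [0.0, 0.0, 0.0, 1.0]] dict_keys(['pixels', 'fx', 'fy', 'cx', 'cy', 'pose'])
{'time': 0.1, 'joint_pos': array([-7.03233427e+01,  7.50940265e+00,  8.53225066e+01,  1.50622926e-03,
        8.72621158e+01, -4.89318471e+00]), 'qd': array([ 0.00496649, -0.10193966, -0.23057314,  0.00985763,  0.04004088,
       -0.01438169]), 'joint_efforts': array([ 8.30360714e-04, -5.70948887e+01, -5.01942873e+01, -1.50585242e-04,
        8.22758971e-03, -2.03935101e-04]), 'tool_pos': array([ 249.34374533, -545.19772633,  230.36881492]), 'tcp_rot': array([-1.79906446e+02, -9.51909503e-03,  2.45697611e+01]), 'ft_force': array([ 0.07669066, -0.48893008,  0.09477008]), 'wrist_torque': array([-0.03802423, -0.00201313, -0.00982116]), 'grip_force': 0.0, 'finger_gap': 85.18705625711874}
```

View pics/scene0.png

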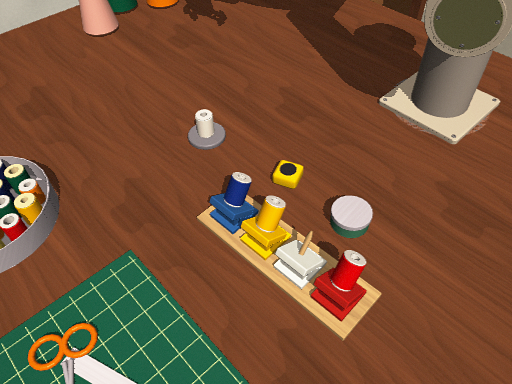

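View pics/top0.png

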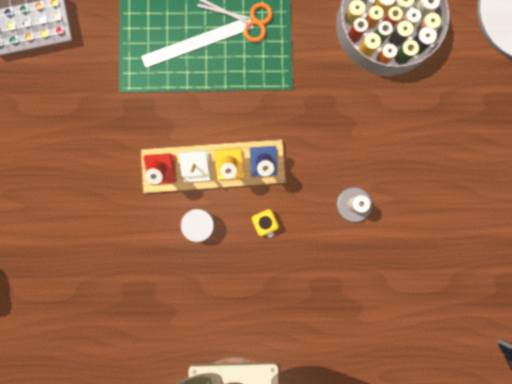

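The rack's row from +y to −y is red, white (empty peg), yellow, blue. In the top view they sit at about (153,175), (194,167), (229,170) and (265,167). The white spool is on the stand at (361,204), the tin at (197,225) and the tape at (265,222).

```bash
cat > h.py <<'E'
import numpy as np,cv2,pickle
from scipy.spatial.transform import Rotation as R
def ray(s,u,v):
    P=np.array(s["pose"]);d=np.array([(u-s["cx"])/s["fx"],-(v-s["cy"])/s["fy"],-1.]);d=P[:3,:3]@d
    return P[:3,3],d/np.linalg.norm(d)
def plane(s,u,v,z):
    o,d=ray(s,u,v);return o+d*(z-o[2])/d[2]
def tri(*rs):
    A=np.zeros((3,3));b=np.zeros(3)
    for o,d in rs:
        M=np.eye(3)-np.outer(d,d);A+=M;b+=M@o
    x=np.linalg.solve(A,b);return x,[round(float(np.linalg.norm((np.eye(3)-np.outer(d,d))@(x-o))),2) for o,d in rs]
def proj(s,p):
    P=np.array(s["pose"]);c=P[:3,:3].T@(np.array(p)-P[:3,3]);return s["cx"]+s["fx"]*c[0]/-c[2],s["cy"]-s["fy"]*c[1]/-c[2]
def blobs(img,mask,roi,mina=15):
    x0,y0,x1,y1=roi;m=np.zeros_like(mask);m[y0:y1,x0:x1]=mask[y0:y1,x0:x1]
    out=[]
    for c in cv2.findContours(m,cv2.RETR_EXTERNAL,cv2.CHAIN_APPROX_NONE)[0]:
        h=cv2.contourArea(c)
        if h>=mina:
            M=cv2.moments(c);out.append((round(M['m10']/M['m00'],2),round(M['m01']/M['m00'],2),h,cv2.boundingRect(c)))
    return out
E
python3 - <<'E'
from h import *
d=pickle.load(open("s0.pkl","rb"))
for n,roi in(("top",(135,135,380,245)),("scene",(185,100,390,330))):
    im=d[n]["pixels"];h=cv2.cvtColor(im,cv2.COLOR_BGR2HSV)
    H,S,V=[h[...,i] for i in range(3)]
    print(n)
    W=((S<60)&(V>165)).astype(np.uint8)*255
    for nm,m in(("white",W),("grey",((S<70)&(V>80)).astype(np.uint8)*255),("red",(((H<6)|(H>174))&(S>200)&(V>100)).astype(np.uint8)*255),("blue",((H>105)&(H<125)&(S>120)).astype(np.uint8)*255),("yel",((H>22)&(H<32)&(S>170)).astype(np.uint8)*255)):
        print(nm,blobs(im,m,roi))
c=cv2.resize(d["scene"]["pixels"][100:340,185:390],None,fx=2.5,fy=2.5,interpolation=cv2.INTER_CUBIC)
t=cv2.resize(d["top"]["pixels"][135:245,135:385],None,fx=3.2,fy=3.2,interpolation=cv2.INTER_CUBIC)
cv2.imwrite("pics/c1.png",c);cv2.imwrite("pics/c2.png",t)
E
```

```text
top
white [(196.91, 225.06, 801.0, (181, 209, 33, 33)), (352.82, 203.0, 754.0, (337, 188, 34, 33)), (153.3, 176.14, 168.5, (145, 169, 17, 15)), (227.98, 170.56, 154.5, (221, 164, 15, 15)), (264.79, 167.82, 204.5, (256, 160, 18, 17)), (194.3, 165.72, 795.5, (178, 151, 32, 31))]
grey [(270.29, 234.83, 16.0, (267, 233, 7, 5)), (197.02, 225.08, 832.0, (181, 209, 33, 33)), (353.77, 204.21, 916.0, (336, 187, 36, 35)), (153.18, 176.12, 178.5, (145, 169, 17, 15)), (228.06, 170.7, 164.0, (221, 164, 16, 15)), (194.24, 165.66, 817.0, (178, 151, 32, 31)), (263.45, 160.99, 766.0, (250, 146, 28, 31))]
red [(153.61, 162.84, 19.5, (149, 159, 10, 8))]
blue []
yel [(264.28, 222.07, 379.0, (252, 210, 25, 25)), (226.07, 155.9, 229.5, (216, 149, 25, 29))]
scene
white [(354.59, 257.53, 198.0, (344, 250, 22, 16)), (297.38, 262.76, 1242.0, (274, 240, 52, 49)), (351.83, 211.73, 1012.0, (331, 196, 42, 35)), (275.14, 201.14, 136.5, (266, 196, 19, 12)), (241.29, 177.15, 122.5, (232, 172, 19, 11)), (204.51, 122.84, 362.0, (195, 109, 19, 29))]
grey [(354.52, 257.45, 207.0, (344, 250, 22, 16)), (298.05, 263.07, 1406.0, (274, 240, 53, 49)), (351.47, 212.69, 1119.0, (331, 196, 42, 35)), (275.39, 201.26, 142.5, (266, 196, 20, 12)), (241.17, 177.25, 130.0, (232, 172, 20, 12)), (205.63, 131.26, 962.0, (188, 109, 37, 41)), (384.89, 103.35, 60.0, (379, 100, 11, 10))]
red [(339.22, 289.14, 1810.0, (311, 254, 55, 67))]
blue [(232.3, 205.87, 1381.0, (210, 175, 48, 59))]
yel [(255.42, 246.11, 184.0, (240, 234, 33, 24)), (266.14, 234.0, 185.5, (243, 220, 48, 27)), (270.45, 217.98, 221.5, (261, 204, 21, 27)), (287.65, 173.81, 554.0, (273, 160, 30, 29))]
```

View pics/c1.png

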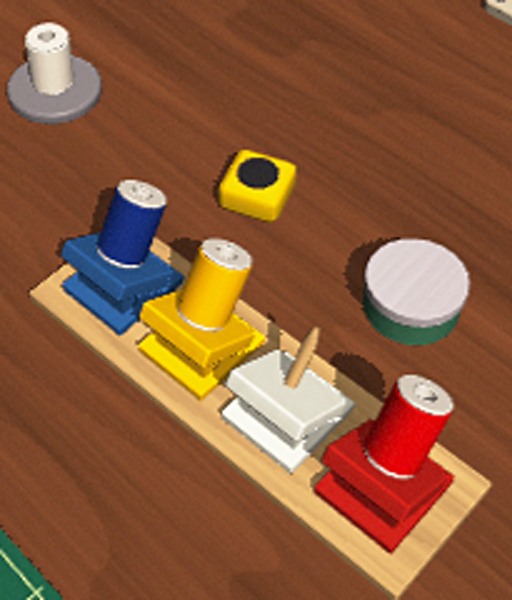

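View pics/c2.png

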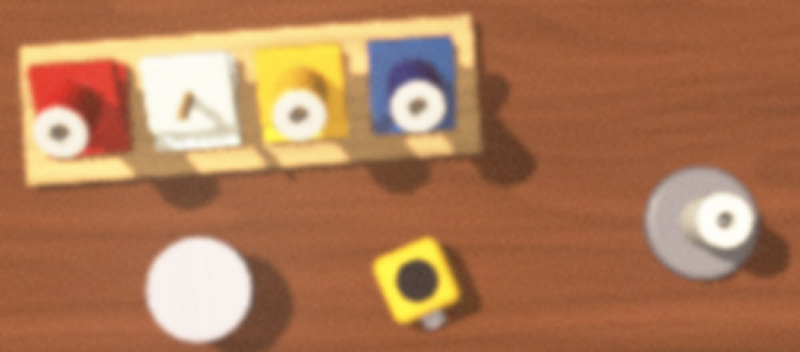

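```bash
python3 - <<'E'
from h import *
d=pickle.load(open("s0.pkl","rb"));T,S=d["top"],d["scene"]
np.set_printoptions(precision=1,suppress=True)
tops={}
for n,t,s in(("red",(153.3,176.1),(354.6,257.5)),("yel",(228,170.6),(275.2,201.2)),("blue",(264.8,167.8),(241.3,177.2)),("stand",(361.2,203.4),(204,114.8)),("pegtip",(194.7,164.4),(311.8,231.4))):
    x,e=tri(ray(T,*t),ray(S,*s));tops[n]=x;print(n,x,e)
    z=100.5 if n in("red","yel","blue") else(52+48*.866 if n=="pegtip" else 68)
    print("  planes",plane(T,*t,z),plane(S,*s,z))
v=tops["red"]-tops["blue"];print(np.linalg.norm(v),"row yaw",np.degrees(np.arctan2(-v[0],v[1])))
# stand base ellipse
for s,roi in((T,(330,180,385,230)),(S,(185,100,230,152))):
    h=cv2.cvtColor(s["pixels"],cv2.COLOR_BGR2HSV);m=((h[...,1]<70)&(h[...,2]>80)).astype(np.uint8)*255
    mm=np.zeros_like(m);mm[roi[1]:roi[3],roi[0]:roi[2]]=m[roi[1]:roi[3],roi[0]:roi[2]]
    c=max(cv2.findContours(mm,cv2.RETR_EXTERNAL,cv2.CHAIN_APPROX_NONE)[0],key=cv2.contourArea)
    if s is S: c=c[c[:,0,1]>128]
    (e,ax,an)=cv2.fitEllipse(c);print("stand base",plane(s,*e,12),ax,e)
print("tin",plane(T,196.9,225.1,38),"tape",plane(T,264.3,222.1,30))
# rack corners top cam
h=cv2.cvtColor(T["pixels"],cv2.COLOR_BGR2HSV)
for u,v in((141.6,149.8),(282.5,139.5),(285.3,183),(144,193)): print(plane(T,u,v,12))
E
```

```text
red [567.7 170.7 100.5] [0.42, 0.42]
  planes [567.5 171.  100.5] [568.1 170.4 100.5]
yel [577.1   0.8 100.1] [0.21, 0.21]
  planes [577.    0.9 100.5] [577.5   0.8 100.5]
blue [582.1 -83.6 100.5] [0.34, 0.34]
  planes [581.9 -83.4 100.5] [582.3 -83.9 100.5]
stand [ 496.2 -312.3   65.2] [0.98, 0.98]
  planes [ 496.8 -312.1   68. ] [ 497.6 -308.4   68. ]
pegtip [586.6  83.5 102.8] [9.12, 9.12]
  planes [593.6  77.8  93.6] [575.3  86.5  93.6]
254.75276668141956 row yaw 3.230717035907791
stand base [ 496.5 -310.9   12. ] (33.71485137939453, 34.68053436279297) (353.778076171875, 204.21371459960938)
stand base [ 501.4 -306.2   12. ] (27.538450241088867, 36.379398345947266) (206.11929321289062, 134.7267303466797)
tin [452.5  82.7  38. ] tape [456.3 -82.2  30. ]
[645.3 225.1  12. ]
[ 665.6 -134.    12. ]
[ 553.7 -138.4   12. ]
[535.1 219.1  12. ]
```

```bash
cat > go.py <<'E'
import sys
from h import *
from bench import r
x=list(map(float,sys.argv[1:7]));s=r.sense()
R0=R.from_euler('xyz',s["tcp_rot"],degrees=True);R1=R.from_euler('xyz',x[3:],degrees=True)
print("rotvec",np.round((R0.inv()*R1).as_rotvec(degrees=True),2),"shift",np.round(R0.inv().apply(np.array(x[:3])-s["tool_pos"]),1))
E
python3 go.py 497 -310.5 140 180 0 3.23
```

```text
rotvec [-9.000e-02  1.000e-02  2.134e+01] shift [ 322.8 -110.3   90.6]
```

```bash
python3 steer.py '0 0 3 50 -17 0 60;0 0 8 100 -34 10 60;0 0 13 150 -51 30 60;0 0 18 200 -68 50 60;0 0 21.3 250 -85 70 60;0 0 21.3 290 -99 85 60;0 0 21.3 322.8 -110.3 90.6 60;0 0 21.3 322.8 -110.3 90.6 60'
python3 - <<'E'
from bench import r
import cv2,pickle
s=r.snapshot("wrist");pickle.dump(s,open("w1.pkl","wb"));cv2.imwrite("pics/w1.png",s["pixels"]);print(s["fx"],s["cx"],s["cy"],s["pose"])
E
python3 go.py 497 -310.5 140 180 0 3.23
```

```text
time: 1.1
tool_pos: [498.0, -308.7, 139.3]
tcp_rot: [-179.9, 0.1, 3.5]
ft_force: [-0.6, -0.1, 0.2]
finger_gap: 60.2
grip_force: 0.0
297.3186396354542 252.57978764887028 192.3249417549153 [[ 5.93108330e-02  9.56550499e-01  2.85470431e-01  5.69322254e+02]
 [-9.98235287e-01  5.76706706e-02  1.41564840e-02 -3.06165493e+02]
 [-2.92187935e-03 -2.85806291e-01  9.58282958e-01  2.81763012e+02]
 [ 0.00000000e+00  0.00000000e+00  0.00000000e+00  1.00000000e+00]]
rotvec [-0.05  0.08  0.17] shift [-0.3  0.4 -0.1]
```

View pics/w1.png

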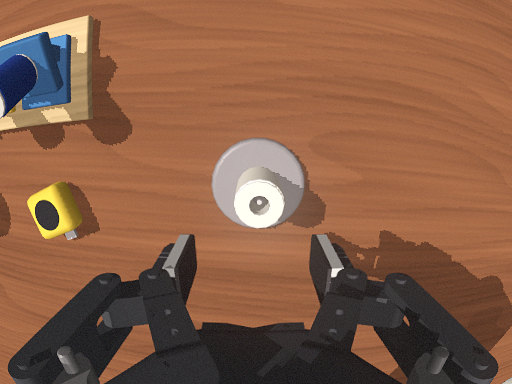

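The wrist view shows the white spool's top ring centred near (260,203), with the stand disc near (258,183). I'll measure both precisely.

```bash
cat >> h.py <<'E'
def wray(s,u,v):
    P=np.array(s["pose"]);x,y=(u-s["cx"])/s["fx"],(v-s["cy"])/s["fy"];t=np.hypot(x,y)
    k=np.sin(t)/t if t>1e-9 else 1.;d=P[:3,:3]@np.array([x*k,-y*k,-np.cos(t)]);return P[:3,3],d
def wplane(s,u,v,z):
    o,d=wray(s,u,v);return o+d*(z-o[2])/d[2]
E
python3 - <<'E'
from h import *
s=pickle.load(open("w1.pkl","rb"));h=cv2.cvtColor(s["pixels"],cv2.COLOR_BGR2HSV)
W=((h[...,1]<40)&(h[...,2]>235)).astype(np.uint8)*255
B=((h[...,1]<70)&(h[...,2]>80)).astype(np.uint8)*255
for m in(W,B):
    for b in blobs(None,m,(200,130,320,231),60): print(b)
for u,v,z in((259.5,203.5,68),(258.5,183,12)): print(wplane(s,u,v,z))
x0,y0,x1,y1=200,130,320,230
m=np.zeros_like(B);m[y0:y1,x0:x1]=B[y0:y1,x0:x1]
c=max(cv2.findContours(m,cv2.RETR_EXTERNAL,cv2.CHAIN_APPROX_NONE)[0],key=cv2.contourArea);c=c[c[:,0,1]<195]
e=cv2.fitEllipse(c);print(e,wplane(s,*e[0],12))
g=cv2.cvtColor(s["pixels"],cv2.COLOR_BGR2GRAY)[190:218:2,244:276:2];print(g)
E
```

```text
(258.18, 203.43, 1764.0, (234, 180, 50, 48))
(257.67, 182.69, 6487.5, (211, 138, 94, 91))
[ 497.12084874 -315.09294759   68.        ]
[ 498.4102683  -315.15460508   12.        ]
((257.73480224609375, 182.43792724609375), (89.10919952392578, 92.06065368652344), 93.39401245117188) [ 498.9111048  -314.40287833   12.        ]
[[254 254 254 254 254 254 254 254 254 254 254 254 254 254 254 254]
 [254 254 254 254 254 254 254 254 254 254 254 253 254 254 254 254]
 [254 254 253 253 254 254 254 251 252 254 254 254 253 254 254 254]
 [253 253 253 254 254 254 183 112 106 184 251 254 254 253 254 254]
 [254 254 253 251 210 104 114 122 119 116 116 224 254 254 253 254]
 [253 253 254 203 120 110 111 224 193 126 123 113 214 254 254 254]
 [253 253 254 136 121 118 112 232 237 140 124 120 188 245 254 253]
 [254 254 255 117 123 127 121 202 183 120 116 130 193 252 254 254]
 [254 253 255 118 121 128 128 126 126 123 140 203 194 254 254 254]
 [254 254 254 132 126 123 128 128 126 157 200 198 192 250 254 254]
 [253 254 254 190 120 124 130 136 181 189 197 196 240 254 254 254]
 [253 254 254 254 205 121 128 157 179 189 196 230 250 254 254 254]
 [254 253 253 254 253 209 194 174 193 207 246 252 254 254 254 254]
 [254 253 253 254 254 254 248 254 254 254 254 254 254 254 254 253]]
```

```bash
cat > wst.py <<'E'
from h import *
from bench import r
import sys
s=r.snapshot("wrist");pickle.dump(s,open(sys.argv[1],"wb"));h=cv2.cvtColor(s["pixels"],cv2.COLOR_BGR2HSV)
W=((h[...,1]<40)&(h[...,2]>235)).astype(np.uint8)*255
B=((h[...,1]<70)&(h[...,2]>80)).astype(np.uint8)*255
x0,y0,x1,y1=200,130,320,230
m=np.zeros_like(B);m[y0:y1,x0:x1]=B[y0:y1,x0:x1]
c=max(cv2.findContours(m,cv2.RETR_EXTERNAL,cv2.CHAIN_APPROX_NONE)[0],key=cv2.contourArea);c=c[c[:,0,1]<190]
e=cv2.fitEllipse(c);print("base",e[0],wplane(s,*e[0],12))
# outer rim of white top: lower half of blob
m[:]=0;m[y0:y1,x0:x1]=W[y0:y1,x0:x1]
c=max(cv2.findContours(m,cv2.RETR_EXTERNAL,cv2.CHAIN_APPROX_NONE)[0],key=cv2.contourArea);c=c[c[:,0,1]>c[:,0,1].max()-25]
e=cv2.fitEllipse(c);print("top",e,wplane(s,*e[0],68))
t=r.sense();print(t["tool_pos"],t["tcp_rot"])
E
python3 wst.py w2.pkl
```

```text
base (256.0889587402344, 181.6954345703125) [ 498.7206606  -314.33007774   12.        ]
top ((256.4114685058594, 201.92840576171875), (46.97079849243164, 48.707759857177734), 109.94642639160156) [ 497.3689555  -314.12988036   68.        ]
[ 496.92085108 -311.01708764  140.31614967] [-1.79988404e+02  5.23449420e-02  3.32443286e+00]
```

```bash
python3 steer.py '0 0 0 .5 2 30 60;0 0 0 .5 2 60 60;0 0 0 .5 2 90 60;0 0 0 .5 2 114 60;0 0 0 .5 2 114 60;0 0 0 .5 2 114 60' 25
python3 steer.py '0 0 0 0 0 0 36;0 0 0 0 0 0 36;0 0 0 0 0 0 36;0 0 0 0 0 0 36' 25
python3 steer.py '0 0 0 0 0 0 36;0 0 0 0 0 0 36' 25
```

```text
time: 1.95
tool_pos: [498.0, -314.3, 28.0]
tcp_rot: [179.9, -0.1, 3.2]
ft_force: [0.2, -0.6, 0.6]
finger_gap: 60.2
grip_force: 0.0
time: 2.45
tool_pos: [498.8, -314.1, 28.5]
tcp_rot: [179.9, -0.1, 3.3]
ft_force: [-0.7, -1.2, 6.7]
finger_gap: 38.3
grip_force: 26.1
time: 2.7
tool_pos: [498.8, -314.1, 28.5]
tcp_rot: [179.9, -0.1, 3.3]
ft_force: [-2.2, 0.0, 6.6]
finger_gap: 38.5
grip_force: 26.1
```

```bash
python3 steer.py '0 0 0 0 0 -15 36;0 0 0 0 0 -45 36;0 0 0 0 0 -90 36;0 0 0 0 0 -140 36;0 0 0 0 0 -180 36;0 0 0 0 0 -190 36;0 0 0 0 0 -190 36' 25
python3 - <<'E'
from h import *
from bench import r
d={}
for n in("wrist","scene","top"): d[n]=r.snapshot(n)
pickle.dump(d,open("s2.pkl","wb"));t=r.sense();print(t["tool_pos"],t["tcp_rot"])
a=d["wrist"]["pixels"][180:384,120:400];b=d["scene"]["pixels"];p=t["tool_pos"];u,v=map(int,proj(d["scene"],p));print(u,v)
u0,v0=max(u-60,0),max(v-70,0);b=b[v0:v0+120,u0:u0+120];print(u0,v0)
cv2.imwrite("pics/h2.png",np.vstack([cv2.resize(a,(490,357)),np.pad(cv2.resize(b,(240,240),interpolation=cv2.INTER_CUBIC),((0,0),(0,250),(0,0)))]))
E
```

```text
time: 3.58
tool_pos: [498.0, -313.2, 217.2]
tcp_rot: [180.0, -0.0, 3.3]
ft_force: [0.1, 1.0, -0.7]
finger_gap: 38.5
grip_force: 25.4
[ 496.85442823 -312.34571727  214.31783576] [-1.79859827e+02  1.60583574e-01  3.27038007e+00]
194 56
134 0
```

View pics/h2.png

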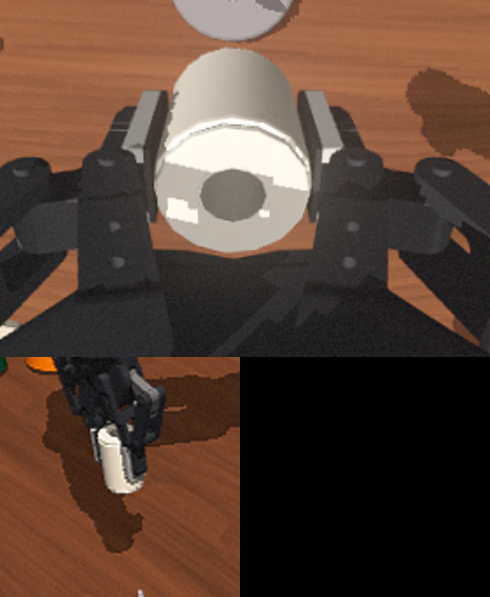

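The spool is held upright. In the wrist frame its bore centre is near (253,291).

```bash
python3 - <<'E'
from h import *
s=pickle.load(open("s2.pkl","rb"))["wrist"]
Rt=R.from_euler('xyz',[-179.86,.16,3.27],degrees=True);p=np.array([496.85,-312.35,214.3])
for zz in(36,39.5,43):
    print(zz,Rt.inv().apply(wplane(s,253.1,290.9,p[2]+zz)-p))
E
python3 go.py 530 84 230 180 -30 3.23;python3 go.py 554.7 84.7 131.2 180 -30 3.23
```

```text
36 [ -6.01638319   2.26847977 -35.98898979]
39.5 [ -3.53241787   2.25606365 -39.49592012]
43 [ -1.04845254   2.24364753 -43.00285046]
rotvec [-0.15 30.16  0.  ] shift [  55.7 -393.8  -14.9]
rotvec [-0.15 30.16  0.  ] shift [  80.6 -392.9   83.9]
```

```bash
python3 steer.py '0 2 0 4 -25 -1 36;0 6 0 9 -65 -3 36;0 11 0 17 -120 -5 36;0 16 0 25 -175 -7 36;0 21 0 33 -230 -9 36;0 25 0 40 -285 -11 36;0 28 0 48 -335 -13 36;0 30.1 0 53 -375 -14 36'
python3 steer.py '0 0 0 0 -14 0 36;0 0 0 0 -18 0 36;0 0 0 0 -18 0 36'
python3 go.py 556.4 84.8 132.2 180 -30 3.23
```

```text
time: 4.72
tool_pos: [528.2, 66.1, 228.7]
tcp_rot: [-180.0, -30.0, 3.3]
ft_force: [0.1, 0.1, -0.6]
finger_gap: 38.7
grip_force: 25.5
time: 5.1
tool_pos: [527.9, 82.1, 229.5]
tcp_rot: [180.0, -30.0, 3.3]
ft_force: [0.5, -0.8, -1.0]
finger_gap: 38.8
grip_force: 25.6
rotvec [-0.02  0.01  0.05] shift [-23.9  -1.1  98.6]
```

```bash
python3 steer.py '0 0 0 -6 -.3 25 36;0 0 0 -12 -.6 50 36;0 0 0 -18 -.9 75 36;0 0 0 -23 -1.1 95 36;0 0 0 -23.9 -1.1 98.6 36;0 0 0 -23.9 -1.1 98.6 36;0 0 0 -23.9 -1.1 98.6 36'
python3 - <<'E'
from h import *
from bench import r
d={}
for n in("wrist","scene","top"): d[n]=r.snapshot(n)
pickle.dump(d,open("s3.pkl","wb"));t=r.sense();print(t["tool_pos"],t["tcp_rot"])
a=d["scene"]["pixels"][170:310,240:390];b=d["top"]["pixels"][120:200,130:250];w=d["wrist"]["pixels"]
cv2.imwrite("pics/h3.png",np.hstack([cv2.resize(a,(525,490),interpolation=cv2.INTER_CUBIC),np.vstack([cv2.resize(w,(270,202)),np.pad(cv2.resize(b,(270,180)),((0,108),(0,0),(0,0)))])]))
E
```

```text
time: 5.98
tool_pos: [557.7, 84.7, 134.8]
tcp_rot: [180.0, -30.2, 3.2]
ft_force: [0.1, 0.7, -0.9]
finger_gap: 38.7
grip_force: 25.6
[557.47275316  85.00767837 134.52077056] [-179.99751025  -30.19091903    3.26376542]
```

View pics/h3.png

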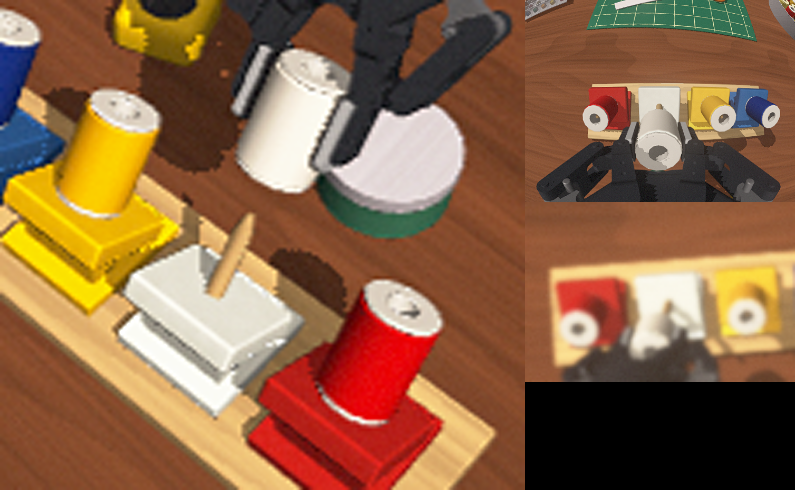

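```bash
python3 - <<'E'
from h import *
d=pickle.load(open("s3.pkl","rb"));S=d["scene"]
Rt=R.from_euler('xyz',[180,-30.2,3.26],degrees=True);p=np.array([557.47,85.0,134.5]);foot=np.array([600.4,87.3,52]);a=R.from_euler('xyz',[0,-30,3.23],degrees=True).apply([0,0,1])
f=lambda x:np.round(proj(S,x),1)
print("peg foot/tip pred",f(foot),f(foot+48*a),"seen 301.1,254.3 / 311.4,231.4")
for ox in(0,-2,-4): 
    t=p+Rt.apply([ox,0,-39.5]);print(ox,"spool top",f(t),"seen 329.1,190.6", "off-axis in tool:",np.round(Rt.inv().apply(foot-(p+Rt.apply([ox,0,16.5]))),1))
h=cv2.cvtColor(S["pixels"],cv2.COLOR_BGR2HSV);W=((h[...,1]<70)&(h[...,2]>150)).astype(np.uint8)*255
print(blobs(None,W,(300,180,345,230)))
for v in(190,195,200,205,210): print(v,np.where(W[v,300:345])[0][[0,-1]]+300)
o,dd=ray(S,329.1,190.6)
print("seen top tri w/ wrist",tri((o,dd),wray(d["wrist"],252.2,290)), p+Rt.apply([-2,0,-39.5]))
E
```

```text
peg foot/tip pred [300.6 253.9] [311.1 231.6] seen 301.1,254.3 / 311.4,231.4
0 spool top [330.  189.6] seen 329.1,190.6 off-axis in tool: [-4.3  0.1 76.4]
-2 spool top [330.6 189.4] seen 329.1,190.6 off-axis in tool: [-2.3  0.1 76.4]
-4 spool top [331.1 189.2] seen 329.1,190.6 off-axis in tool: [-0.3  0.1 76.4]
[(338.18, 214.63, 109.0, (330, 199, 15, 28)), (322.73, 204.72, 681.0, (308, 184, 31, 41)), (311.33, 191.82, 28.0, (307, 183, 10, 19))]
190 [311 333]
195 [309 337]
200 [307 340]
205 [313 337]
210 [310 344]
seen top tri w/ wrist (array([535.86540492,  81.93754885, 163.08967507]), [0.48, 0.48]) [535.90711298  83.77179493 167.63281478]
```

```bash
python3 steer.py '0 0 0 -1 0 10 36;0 0 0 -1.2 0 22 36;0 0 0 -1.2 0 30 36;0 0 0 -1.2 0 36 36;0 0 0 -1.2 0 42 36;0 0 0 -1.2 0 48 36;0 0 0 -1.2 0 48 36' 20
python3 go.py 592 86.8 66.4 180 -30 3.23
```

```text
time: 7.0
tool_pos: [579.8, 86.3, 90.7]
tcp_rot: [180.0, -30.0, 3.3]
ft_force: [0.0, 0.3, -0.4]
finger_gap: 38.5
grip_force: 25.6
rotvec [-0.02 -0.05  0.03] shift [-1.6  0.2 27.1]
```

```bash
python3 steer.py '0 0 0 0 0 6 36;0 0 0 0 0 12 36;0 0 0 0 0 18 36;0 0 0 0 0 21 36;0 0 0 0 0 21 36' 20
python3 steer.py '0 0 0 0 0 2 36;0 0 0 0 0 4 36;0 0 0 0 0 6 36;0 0 0 0 0 6 36' 20
```

```text
time: 7.62
tool_pos: [590.4, 86.9, 72.7]
tcp_rot: [180.0, -30.1, 3.3]
ft_force: [0.5, -0.6, -0.1]
finger_gap: 38.6
grip_force: 25.6
time: 8.12
tool_pos: [593.6, 87.1, 67.9]
tcp_rot: [180.0, -30.1, 3.3]
ft_force: [0.1, -0.0, -0.3]
finger_gap: 38.6
grip_force: 25.6
```

```bash
python3 steer.py '0 0 0 0 0 1 36;0 0 0 0 0 2 36;0 0 0 0 0 3 36;0 0 0 0 0 3 36' 20
python3 - <<'E'
from h import *
from bench import r
d={n:r.snapshot(n) for n in("scene","wrist")};pickle.dump(d,open("s4.pkl","wb"))
a=d["scene"]["pixels"][190:310,250:390]
cv2.imwrite("pics/h4.png",np.hstack([cv2.resize(a,(560,480),interpolation=cv2.INTER_CUBIC),cv2.resize(d["wrist"]["pixels"][130:370,150:260+90],(240,288)).copy() if 0 else np.pad(cv2.resize(d["wrist"]["pixels"][180:330,170:340],(238,210)),((0,270),(0,0),(0,0)))]))
E
```

```text
time: 8.62
tool_pos: [595.2, 87.3, 67.1]
tcp_rot: [180.0, -30.1, 3.3]
ft_force: [-27.7, -2.4, 27.8]
finger_gap: 38.8
grip_force: 29.8
```

View pics/h4.png

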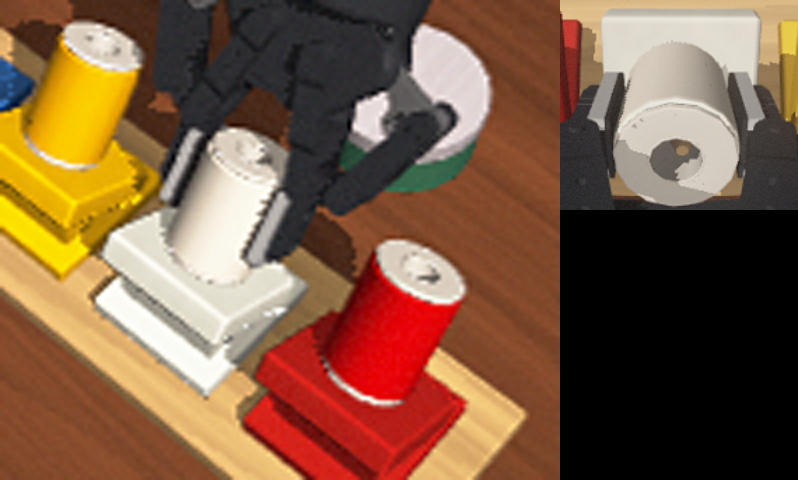

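The spool is seated on the slab with the peg visible in its bore. I'll relax the push, release and retract.

```bash
python3 steer.py '0 0 0 0 0 -1.8 36;0 0 0 0 0 -1.8 36;0 0 0 0 0 -1.8 60;0 0 0 0 0 -1.8 60;0 0 0 0 0 -1.8 60;0 0 0 0 0 -1.8 60' 20
python3 steer.py '0 0 0 0 0 -10 60;0 0 0 0 0 -35 60;0 0 0 0 0 -70 60;0 0 0 0 0 -100 60;0 0 0 0 0 -115 60;0 0 0 0 0 -115 60'
python3 - <<'E'
from h import *
from bench import r
d={n:r.snapshot(n) for n in("scene","wrist","top")};pickle.dump(d,open("s5.pkl","wb"))
a=d["scene"]["pixels"][190:310,250:390]
cv2.imwrite("pics/h5.png",np.hstack([cv2.resize(a,(560,480),interpolation=cv2.INTER_CUBIC),np.pad(cv2.resize(d["wrist"]["pixels"][100:330,90:422],(238,165)),((0,315),(0,0),(0,0)))]))
S=d["scene"];h=cv2.cvtColor(S["pixels"],cv2.COLOR_BGR2HSV)
foot=np.array([600.4,87.3,52]);a=R.from_euler('xyz',[0,-30,3.23],degrees=True).apply([0,0,1])
print("pred white spool top px",proj(S,foot+56*a),proj(d["top"],foot+56*a))
fr=foot+(np.array([567.7,170.7,100.5])-np.array([572.4,85.75,100.4]));print("red foot",fr,"home TCP16.5",fr+16.5*a,"pre",fr+116*a)
E
python3 go.py 537.5 169.1 152 180 -30 3.23
```

```text
time: 9.48
tool_pos: [594.1, 87.1, 66.8]
tcp_rot: [180.0, -30.1, 3.3]
ft_force: [-0.3, -0.3, 0.2]
finger_gap: 60.1
grip_force: 0.0
time: 10.22
tool_pos: [537.2, 83.9, 168.8]
tcp_rot: [-180.0, -30.3, 3.3]
ft_force: [0.8, -0.1, -0.0]
finger_gap: 59.8
grip_force: 0.0
pred white spool top px (np.float64(312.9318583088434), np.float64(227.74870482975314)) (np.float64(190.824398319042), np.float64(173.2431230057242))
red foot [595.7  172.25  52.1 ] home TCP16.5 [587.46310596 171.78515969  66.38941916] pre [537.79213884 168.98203178 152.55894684]
rotvec [-0.02 -0.06  0.03] shift [ -1.6 -85.1  14.9]
```

View pics/h5.png

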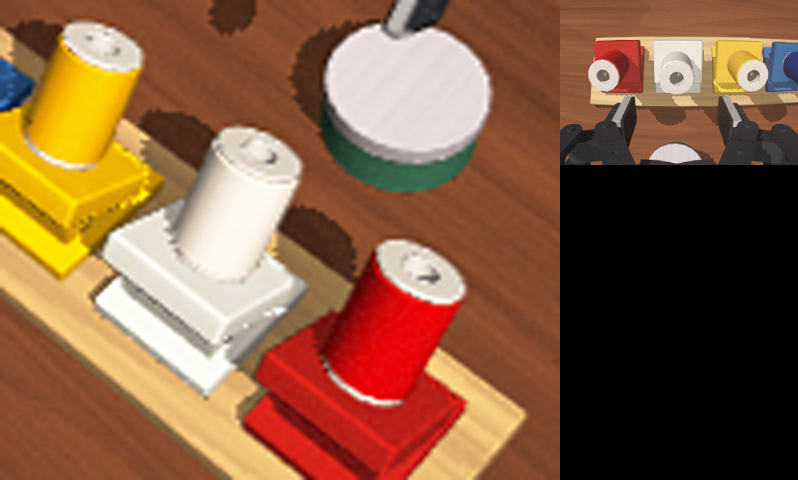

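```bash
python3 steer.py '0 0 0 -.3 -20 0 60;0 0 0 -.6 -50 3 60;0 0 0 -1 -75 8 60;0 0 0 -1.6 -85.1 14.9 60;0 0 0 -1.6 -85.1 14.9 60;0 0 0 -1.6 -85.1 14.9 60'
python3 go.py 587.5 171.8 66.4 180 -30 3.23
```

```text
time: 11.12
tool_pos: [537.6, 168.5, 152.1]
tcp_rot: [180.0, -30.0, 3.3]
ft_force: [-0.1, -0.5, 0.1]
finger_gap: 60.4
grip_force: 0.0
rotvec [ 0.01 -0.04  0.02] shift [ 0.4 -0.6 99.2]
```

```bash
python3 steer.py '0 0 0 0 0 20 60;0 0 0 .4 -.6 45 60;0 0 0 .4 -.6 70 60;0 0 0 .4 -.6 88 60;0 0 0 .4 -.6 97 60;0 0 0 .4 -.6 97 60;0 0 0 .4 -.6 97 60'
python3 steer.py '0 0 0 0 0 0 36;0 0 0 0 0 0 36;0 0 0 0 0 0 36;0 0 0 0 0 0 36;0 0 0 0 0 0 36' 30
```

```text
time: 12.0
tool_pos: [587.0, 172.4, 69.9]
tcp_rot: [-180.0, -30.2, 3.2]
ft_force: [0.4, -0.1, 0.2]
finger_gap: 60.4
grip_force: 0.0
time: 12.62
tool_pos: [586.9, 172.7, 70.1]
tcp_rot: [180.0, -30.2, 3.3]
ft_force: [-5.3, -1.9, 6.8]
finger_gap: 39.9
grip_force: 29.2
```

```bash
python3 steer.py '0 0 0 0 0 -6 36;0 0 0 0 0 -20 36;0 0 0 0 0 -40 36;0 0 0 0 0 -65 36;0 0 0 0 0 -95 36;0 0 0 0 0 -125 36;0 0 0 0 0 -140 36;0 0 0 0 0 -140 36' 30
python3 - <<'E'
from h import *
from bench import r
d={n:r.snapshot(n) for n in("scene","wrist")};pickle.dump(d,open("s6.pkl","wb"))
a=d["scene"]["pixels"][130:310,230:430]
cv2.imwrite("pics/h6.png",np.hstack([cv2.resize(a,(500,450),interpolation=cv2.INTER_CUBIC),np.pad(cv2.resize(d["wrist"]["pixels"][180:330,170:340],(238,210)),((0,240),(0,0),(0,0)))]))
E
python3 go.py 500 -250 220 180 0 3.23
```

```text
time: 13.62
tool_pos: [517.0, 169.0, 192.2]
tcp_rot: [-179.9, -30.3, 3.3]
ft_force: [-0.7, -1.0, -0.4]
finger_gap: 39.9
grip_force: 30.7
rotvec [-2.00e-02 -3.01e+01  5.00e-02] shift [-19.7 416.9 -46.4]
```

View pics/h6.png

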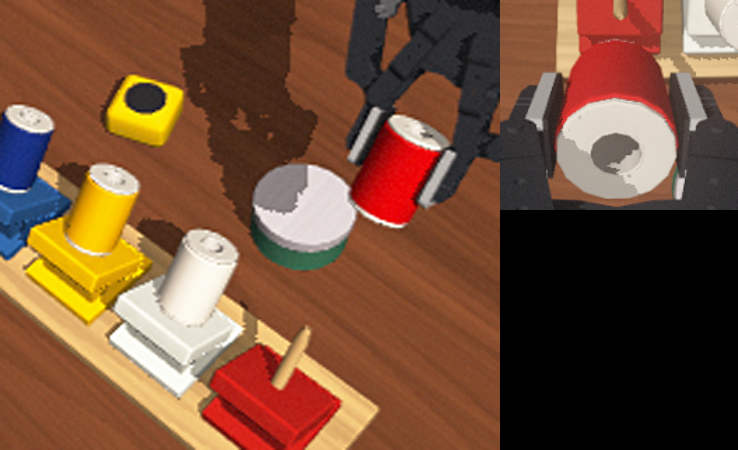

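```bash
python3 steer.py '0 -2 0 -1 20 -3 36;0 -6 0 -3 60 -7 36;0 -11 0 -6 115 -13 36;0 -16 0 -9 170 -19 36;0 -21 0 -11 225 -25 36;0 -25 0 -13 280 -31 36;0 -28 0 -15 335 -37 36;0 -30.1 0 -18 380 -42 36' 30
python3 steer.py '0 0 0 0 25 0 36;0 0 0 0 35 0 36;0 0 0 0 35 0 36'
python3 go.py 499.5 -312 130 180 0 3.23
```

```text
time: 14.72
tool_pos: [501.2, -215.3, 215.8]
tcp_rot: [-179.9, 0.2, 3.2]
ft_force: [0.3, -0.3, -1.2]
finger_gap: 39.8
grip_force: 30.7
time: 15.1
tool_pos: [503.3, -247.7, 216.3]
tcp_rot: [-179.9, 0.1, 3.2]
ft_force: [0.1, 0.6, -0.3]
finger_gap: 39.4
grip_force: 30.7
rotvec [-0.07  0.07 -0.01] shift [-7.3 64.1 86.2]
```

```bash
python3 steer.py '0 0 0 -2 15 0 36;0 0 0 -5 40 5 36;0 0 0 -7.3 58 25 36;0 0 0 -7.3 64.1 50 36;0 0 0 -7.3 64.1 75 36;0 0 0 -7.3 64.1 86.2 36;0 0 0 -7.3 64.1 86.2 36;0 0 0 -7.3 64.1 86.2 36' 30
python3 - <<'E'
from h import *
from bench import r
d={n:r.snapshot(n) for n in("scene","top")};pickle.dump(d,open("s7.pkl","wb"))
a=d["scene"]["pixels"][60:180,140:280];b=d["top"]["pixels"][160:250,310:400]
cv2.imwrite("pics/h7.png",np.hstack([cv2.resize(a,(490,420),interpolation=cv2.INTER_CUBIC),np.pad(cv2.resize(b,(270,270)),((0,150),(0,0),(0,0)))]))
S=d["scene"];t=r.sense();print(t["tool_pos"],t["tcp_rot"])
for z in(60,110,166): print(z,np.round(proj(S,[497,-312,z]),1))
E
```

```text
time: 16.1
tool_pos: [500.6, -312.6, 132.3]
tcp_rot: [179.9, -0.1, 3.3]
ft_force: [0.3, 0.6, -1.2]
finger_gap: 40.1
grip_force: 30.7
[ 500.74015095 -312.75566878  132.6139146 ] [ 1.79914330e+02 -1.01043600e-01  3.27770824e+00]
60 [203.6 116.7]
110 [200.9  98.8]
166 [197.6  77. ]
```

View pics/h7.png

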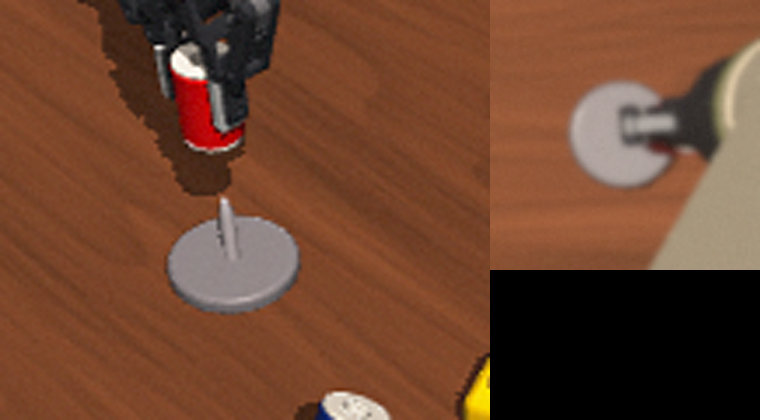

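The pin tip is at (204,116) and the spool's lower end at about (200.6,99.4). Both match the predicted axis with about 5 cm of gap, so I'll let it settle and hand in.

```bash
python3 steer.py '0 0 0 0 0 0 36;0 0 0 0 0 0 36;0 0 0 0 0 0 36;0 0 0 0 0 0 36;0 0 0 0 0 0 36;0 0 0 0 0 0 36' && python3 -c "
from bench import r
print(r.hand_in())"
```

```text
time: 16.95
tool_pos: [500.0, -312.3, 131.1]
tcp_rot: [-180.0, 0.0, 3.3]
ft_force: [0.3, -0.3, 0.9]
finger_gap: 39.5
grip_force: 30.7
the job is handed in; nothing more can be done
None
```

I handed the job in at about 17 s; no verdict came back, but the last pictures show the white spool home on its peg and released, and the red spool held still and upright over the stand's pin, about 5 cm above its tip.

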